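Close up the two-tier sample carrier

ROBOT

A 7-joint arm with a two-finger parallel gripper is mounted at the origin on a cart in front of the work surface, level with it; the furniture and walls round the work are solid. World frame = base frame: x ahead of the robot, y to its left, z up, the work surface at z = 0. Lengths are in mm, angles in rad, forces in N, time in s.
With the tool pointing down it reaches from about 425 to 875 mm from the base axis. Payload 9.9 kg.
Tool frame: the origin (TCP) lies at the very end of the fingers, on their centre line; the grasp point (between the pads) lies env.grasp_offset behind it (env.grasp_offset is the distance from the TCP to the grasp point, in mm); z points along the fingers, y is the line along which they close (so a half turn about z gives the same grasp; the last joint's range is limited). The gripper opens to 85 mm and grips with 20 to 120 N. Pads are 22 mm wide; open, the fingers measure 114 mm over their backs; the gripper's body (76 mm by 85 mm) begins 54 mm behind the grasp point. The pads swing forward as they close: fully open they stand 13 mm farther back than shut.
Start: joints at [1.255, 0.576, 0.025, 1.437, -0.015, 1.129, -0.057], TCP at [155.072, -656.949, 231.289] pointing down, gripper open.
Joint ranges: [-2.76, 2.76], [-0.34, 2.15], [-1.52, 1.57], [0.19, 2.46], [-1.09, 4.23], [0.17, 1.99], [-2.82, 2.82]. Speed limits (rad/s): [2.22, 2.22, 3.01, 3.01, 3.14, 3.14, 3.14].

INTERFACE

Orientations are given as a rotation vector (axis times angle).
In Python, from station import env gives the robot as it stands. The module is installed in compiled form; this text tells all that it offers. Calls block until the motion is done:
- env.goto(position, orientation): joint-space move of the TCP to a pose.
- env.servo_line(position, ori=None, max_speed=150, until_force=None): straight line of the TCP; ori=None keeps the orientation; max_speed is the mean speed in mm/s. With until_force (N) it stops when the force on the tool has changed by that much, and returns True; else False.
- env.goto_joints(angles): joint-space move.
- env.grip(opening): finger opening in mm; the grip force is fixed at half the most; returns when the fingers have stopped.
- env.dwell(seconds).
- env.ik(position, orientation): joint angles nearest the present ones, or None.
- env.read_camera(name): name is "side" or "top" or "wrist"; returns a dict with "img" (420x560x3 uint8, red, green, blue), "camera_matrix" (3x3 intrinsics, pixels), "rvec" (rotation vector, rad) and "tvec" (3), from world to camera coordinates, as OpenCV has them. Camera axes: x right, y down, z forward; pixel columns grow to the right and rows downward; lengths in mm; the calibration is good to about 2 mm. A picture is of the moment at which its call begins. There is no depth.
A pose or a line that the arm cannot do raises env.PlanningError and nothing moves.
- env.sign_off(): hands the job in; it is judged then, once.
Readings, each from a call of its own:
- env.get_t(): time.
- env.get_joint_positions(): joint angles.
- env.get_qd(): joint speeds.
- env.get_tau(): joint torques, N m.
- env.get_position(): TCP position.
- env.get_tcp_rot(): TCP orientation.
- env.get_force(): force on the tool from outside, world axes, zero at the start.
- env.get_wrist_torque(): the same for the moment, N m.
- env.get_width(): finger opening in mm.
- env.get_finger_force(): force on a finger pad.
Only numpy, scipy, OpenCV 4.12 (cv2) and the standard library are available. Lean on these libraries where they do the work, as an engineer would, in place of code of your own. Each camera call takes 0.05 s, during which the arm holds its last target. There are 200 camera calls.

TASK

Close up the two-tier sample carrier: lift the handled rinse can off its pedestal in the lower tier and stand it on the worktop, and push a stopper home into each of the two flasks; then lower the upper tray onto the lower tier so that all four lugs sit fully home in the post sockets. Finally have every sample jar (three to five of them) standing upright in the upper tray. Keep the can and the flasks upright all the while and leave the timer, the highlighter and the carton where they are.

Things in the scene. Friction and masses are not known exactly. Their poses are not given: they have to be found in the camera images.
- lower_tier: White lower tier of the carrier, fixed, 130 (x') by 230 (y'), walls 22 high. All sizes in mm. Origin: centre of its underside on the worktop, z up. Floor top at z 10. Square posts 24 wide, 112 tall at x' +-52, y' +-102, each with a square socket 16 wide, 11 deep in its top. In the middle a round steel pedestal 52 wide, top at z 30. Four steel pegs 14 tall round each flask.
- seat (a point): Point of the lower tier at its centre, 113 above the worktop, axes as the lower tier: the upper tray's origin lies here when it is fully home.
- flask_a: Glass conical flask, 55 tall, base 54 wide, open neck of 33 outer and 26 inner diameter over its top 19. Origin: centre of its underside, z up. Stands loosely (1.5 play) between four pegs on the floor of the lower tier, at y' = -72 of the lower tier. 
- flask_b: Glass conical flask, 55 tall, base 54 wide, open neck of 33 outer and 26 inner diameter over its top 19. Origin: centre of its underside, z up. Stands loosely (1.5 play) between four pegs on the floor of the lower tier, at y' = +72 of the lower tier. 
- rinse_can: Open steel can, 56 wide, 70 tall, with a fixed arched handle over it: a black horizontal bar along the can's x axis, 62 long, 12 wide (y), 14 tall, its centre 107 above the can's underside. Weighs 0.11 to 0.23 kg. Origin: centre of its underside, z up. Starts on the pedestal; with it there the upper tray cannot be put on.
- upper_tray: White loose tray, 130 (x') by 230 (y'), walls 16 high, floor 4 thick. Origin: centre of the floor's underside (12 above the worktop at first). Four round-ended lugs hang 12 below at x' +-52, y' +-102, 12 wide. Handle: flat-sided bar along y' over the middle, 104 long, 14 wide, z 39 to 57, on uprights at y' +-44. 0.28 to 0.46 kg. Fits either way round, 2 mm play.
- stopper_stand: Grey block fixed to the worktop, 50 (x') by 130 (y') by 30 tall, with two square holes 26 by 26 at y' = +-36, one for each stopper. Origin: centre of its underside.
- stopper_a: Dark rubber stopper 57 long: tapered plug 20 long, 16 wide at the tip, 22 at the flange; flange 31 wide, z 20 to 25; round grip 20 wide, z 25 to 57. 30 g. Origin: centre of the plug's tip, z up to the grip. Starts upright in the stand, tip 10 above the worktop. When home its flange rests on the flask rim, origin 35 above the flask's. The two are alike; either fits either flask.
- stopper_b: Dark rubber stopper 57 long: tapered plug 20 long, 16 wide at the tip, 22 at the flange; flange 31 wide, z 20 to 25; round grip 20 wide, z 25 to 57. 30 g. Origin: centre of the plug's tip, z up to the grip. Starts upright in the stand, tip 10 above the worktop. When home its flange rests on the flask rim, origin 35 above the flask's. The two are alike; either fits either flask.
- jar_0: Squat round amber sample jar with a white screw lid, 40 wide at most, 40 tall, 60 g, standing upright. Origin: centre of its underside, z up. Three to five such jars stand about the worktop; None at the start means absent. In the upper tray it stands on the floor, its origin 4 above the tray's origin, beside the handle.
- jar_1: Squat round amber sample jar with a white screw lid, 40 wide at most, 40 tall, 60 g, standing upright. Origin: centre of its underside, z up. Three to five such jars stand about the worktop; None at the start means absent. In the upper tray it stands on the floor, its origin 4 above the tray's origin, beside the handle.
- jar_2: Squat round amber sample jar with a white screw lid, 40 wide at most, 40 tall, 60 g, standing upright. Origin: centre of its underside, z up. Three to five such jars stand about the worktop; None at the start means absent. In the upper tray it stands on the floor, its origin 4 above the tray's origin, beside the handle.
- jar_3: Squat round amber sample jar with a white screw lid, 40 wide at most, 40 tall, 60 g, standing upright. Origin: centre of its underside, z up. Three to five such jars stand about the worktop; None at the start means absent. In the upper tray it stands on the floor, its origin 4 above the tray's origin, beside the handle.
- jar_4: Squat round amber sample jar with a white screw lid, 40 wide at most, 40 tall, 60 g, standing upright. Origin: centre of its underside, z up. Three to five such jars stand about the worktop; None at the start means absent. In the upper tray it stands on the floor, its origin 4 above the tray's origin, beside the handle.
- timer: Bystander: small white bench timer, 62x66x20, loose. Leave it alone.
- highlighter: Bystander: green highlighter pen lying flat, 17x100x13, loose. Leave it alone.
- carton: Bystander: small open carton of packets, 108x62x58, loose. Leave it alone. Apart from the listed things the worktop is clear for 0.40 < x < 0.68, -0.40 < y < 0.20 and for 0.40 < x < 0.58, 0.20 < y < 0.40 (m).

How it is judged:
By the outcome, as a careful person would: the job done as asked, in the order asked, and still so for the second after the job is handed in, with the robot touching nothing.
Of jar_0, jar_1, jar_2, jar_3, jar_4 only 3 to 5 are there at a start; the rules pass over those that are not, and their reading is None.
At some moment in a run one of jar_0, jar_1, jar_2, jar_3, jar_4 may be knocked a few centimetres aside while the robot is not near it.
It also fails if it takes over 210 s, if anything falls off the work surface, if the arm or the gripper's body presses on something with over 40 N, if the wrist force passes 120 N, or if a joint passes its speed limit or range.

## Working session

There is one attempt and no reset: what is moved stays moved. The work goes in short steps, each a Python script; the robot and the scene stay as the last script left them, time stands still between calls to the robot, and variables do not carry over. Pictures are saved under pics/ and viewed, at most 14 in all, crops included, and the job is handed in when it is done.

```bash
mkdir -p pics; ls
python3 - <<'E'
from station import env
import cv2, numpy as np
for n in ("top","side"):
    c=env.read_camera(n); cv2.imwrite(f"pics/{n}0.png",cv2.resize(c["img"][...,::-1],(800,600),interpolation=cv2.INTER_CUBIC))
    R=cv2.Rodrigues(np.array(c["rvec"]))[0]; print(n,c["camera_matrix"],(-R.T@np.ravel(c["tvec"])).round(0),R.round(2))
print(env.grasp_offset,env.get_tcp_rot(),env.get_width(),env.get_t())
E
```

```text
pics
top [[452.92534609   0.         281.42093647]
 [  0.         452.92534609 207.83802439]
 [  0.           0.           1.        ]] [ 288.   70. 1411.] [[ 0.09 -1.   -0.  ]
 [-0.97 -0.08 -0.22]
 [ 0.21  0.02 -0.98]]
side [[518.07474728   0.         279.17349125]
 [  0.         518.07474728 216.11780021]
 [  0.           0.           1.        ]] [  10. -998. 1092.] [[ 0.88 -0.48  0.01]
 [-0.3  -0.56 -0.77]
 [ 0.37  0.67 -0.64]]
18.700000000000003 [-3.11907540e+00 -3.63148119e-01  4.43632428e-04] 85.12732580666524 0.1
```

View pics/top0.png

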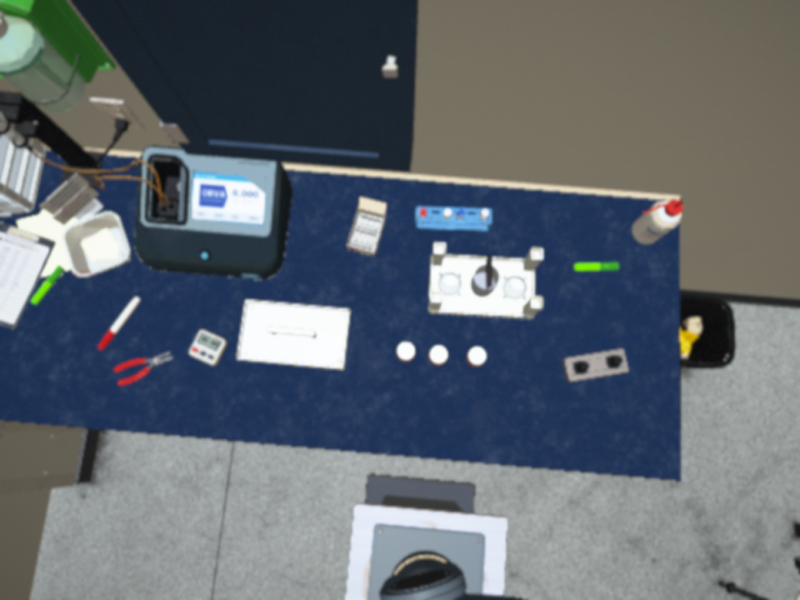

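View pics/side0.png

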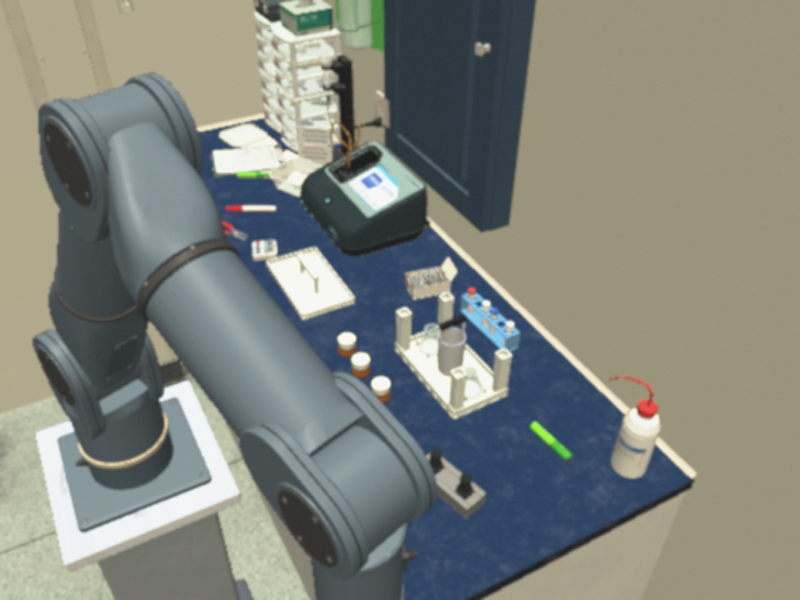

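The top view (800-px scale) shows these things:
- The lower tier is centred near (485,285), with the can at (486,280).
- The upper tray is at (294,335).
- The stopper grips are at (581,367) and (614,361).
- There are three jars, at (405,351), (438,354) and (477,356).
- The timer is at (208,347), the highlighter at (597,266) and the carton at (366,225).

The side view agrees. I'll locate these coarsely, then refine with the wrist camera.

```bash
cat > h.py <<'E'
from station import env
import cv2, numpy as np
from scipy.spatial.transform import Rotation as Ro
def cam(n,save=None):
    c=env.read_camera(n); c["R"]=cv2.Rodrigues(np.array(c["rvec"]))[0]; c["C"]=-c["R"].T@np.ravel(c["tvec"])
    if save: cv2.imwrite(f"pics/{save}.png",cv2.resize(c["img"][...,::-1],(800,600),interpolation=cv2.INTER_CUBIC)); np.savez(f"pics/{save}.npz",K=c["camera_matrix"],R=c["R"],C=c["C"])
    return c
def w(f,px,z):  # px in the saved 800x600 picture -> world at height z
    c=np.load(f"pics/{f}.npz"); u=(np.array(px,float)+.5)*.7-.5
    d=c["R"].T@np.linalg.inv(c["K"])@[u[0],u[1],1]; return (c["C"]+d*(z-c["C"][2])/d[2])
def ori(yaw):  # tool down, closing line (tool y) at world angle yaw
    y=np.array([np.cos(yaw),np.sin(yaw),0]); z=np.array([0,0,-1.]); return Ro.from_matrix(np.c_[np.cross(y,z),y,z]).as_rotvec()
E
python3 - <<'E'
from h import *
cam("top","top1")
S={"post":(112,[(439,247),(537,254),(434,307),(537,303)]),"tray":(28,[(244,300),(351,308),(345,370),(237,361)]),"stand":(30,[(564,358),(625,349),(629,373),(569,382)]),
"stop":(67,[(581,367),(614,361)]),"jar":(40,[(405,351),(438,354),(477,356)]),"bar":(137,[(489,268)]),"timer":(20,[(208,347)]),"hl":(13,[(597,266)]),"carton":(58,[(366,225)])}
for k,(z,p) in S.items():
    q=np.array([w("top1",a,z)[:2] for a in p]); print(k,q.round(0).tolist(),q.mean(0).round(0))
R=Ro.from_rotvec(env.get_tcp_rot()).as_matrix(); c=cam("wrist"); print("wristcam in tool",(R.T@(c["C"]-env.get_position())).round(1),(c["R"]@R).round(2),c["camera_matrix"][0,0])
for y in np.arange(-3,3.2,.4):
    print(y.round(1), [env.ik(p,ori(y)) is not None for p in ([560,-90,300],[470,230,250],[470,-260,250],[470,0,250])])
E
```

```text
post [[687.0, 29.0], [689.0, -176.0], [558.0, 30.0], [585.0, -180.0]] [630. -74.]
tray [[556.0, 443.0], [558.0, 208.0], [423.0, 206.0], [422.0, 439.0]] [490. 324.]
stand [[488.0, -258.0], [519.0, -388.0], [468.0, -397.0], [438.0, -270.0]] [ 478. -329.]
stop [[467.0, -285.0], [486.0, -353.0]] [ 476. -319.]
jar [[473.0, 82.0], [472.0, 12.0], [475.0, -71.0]] [473.   7.]
bar [[644.0, -75.0]] [644. -75.]
timer [[447.0, 508.0]] [447. 508.]
hl [[704.0, -329.0]] [ 704. -329.]
carton [[740.0, 191.0]] [740. 191.]
wristcam in tool [  68.5    0.2 -143. ] [[-0.    1.   -0.  ]
 [-0.96 -0.   -0.27]
 [-0.27  0.    0.96]] 350.6945734563466
-3.0 [True, True, True, True]
-2.6 [True, True, True, True]
-2.2 [True, True, True, True]
-1.8 [True, True, True, True]
-1.4 [True, True, True, True]
-1.0 [True, True, True, True]
-0.6 [True, True, True, True]
-0.2 [True, True, True, True]
0.2 [True, True, True, True]
0.6 [True, True, True, True]
1.0 [True, True, True, True]
1.4 [True, True, True, True]
1.8 [True, True, True, True]
2.2 [True, True, True, True]
2.6 [True, True, True, True]
3.0 [True, True, True, True]
```

Run:
```python
from h import *
for n,p in (("wB",[510,-325,260]),("wA",[660,-75,320]),("wD",[530,320,260])):
    env.goto(p,ori(-np.pi/2)); env.dwell(.2); c=cam("wrist",n); print(n,env.get_joint_positions(),env.get_t(),c["C"].round(0))
```

```text
wB [ 0.48264375  0.44605259  0.0129544   1.59028712 -0.00605827  1.10541715
 -1.07491132] 2.225 [ 578. -326.  403.]
wA [ 0.05601163  0.50475643 -0.01986242  1.32277895  0.01034732  1.31433406
 -1.53683822] 3.6167 [728. -77. 463.]
wD [-0.55833318  0.46821842 -0.09326562  1.5492498   0.04683177  1.12622599
 -2.2339553 ] 5.4167 [599. 319. 403.]
```

View pics/wA.png

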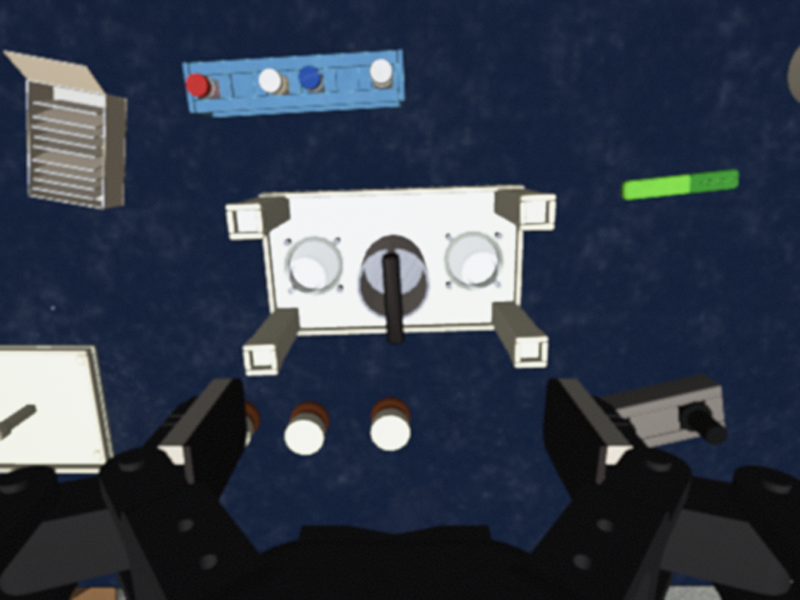

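View pics/wB.png

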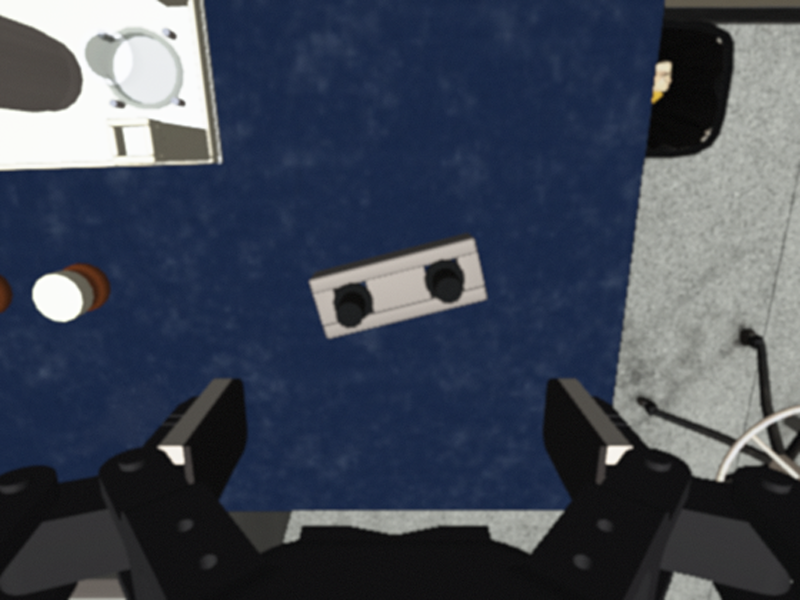

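View pics/wD.png

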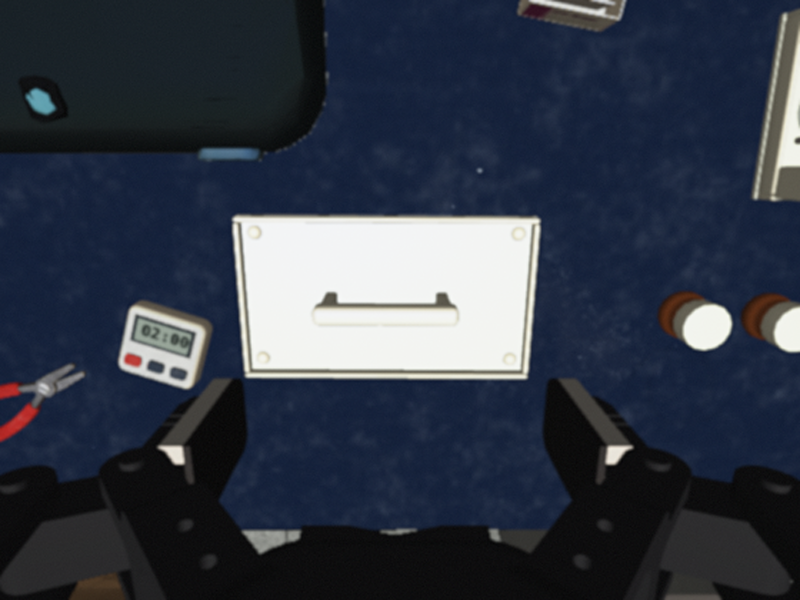

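wA shows the post sockets at (245,221), (537,211), (262,358) and (530,351), the can's bar from (390,252) to (395,338), and the flask necks near (314,264) and (474,261). wB shows the stopper tops at (351,313) and (448,287). wD shows the tray bar from (314,316) to (459,316) and the rim corners at (234,218), (540,219), (527,377) and (247,377).

Run:
```python
from h import *
def show(k,f,z,p):
    q=np.array([w(f,a,z)[:2] for a in p]); print(k,q.round(1).tolist(),"mean",q.mean(0).round(1)); return q
a=show("sockets","wA",112,[(245,221),(537,211),(530,351),(262,358)])
print("sides",np.linalg.norm(np.roll(a,-1,0)-a,axis=1).round(1)," yaw (y' axis)",[np.arctan2(*(p-q)[::-1]).round(4) for p,q in ((a[0],a[1]),(a[3],a[2]),(a[0],a[3]),(a[1],a[2]))])
show("tier floor-wall corners z22","wA",22,[(263,194),(524,188)])
b=show("bar","wA",144,[(390,252),(395,338)]); print(np.linalg.norm(b[0]-b[1]),np.arctan2(*(b[0]-b[1])[::-1]))
show("flaskrims","wA",65,[(314,264),(474,261)])
s=show("stop","wB",67,[(351,313),(448,287)]); print(np.linalg.norm(s[0]-s[1]),np.arctan2(*(s[0]-s[1])[::-1]))
show("stand","wB",30,[(310,279),(472,238),(487,299),(328,338)])
t=show("traybar","wD",69,[(314,316),(459,316)]); print(np.linalg.norm(t[0]-t[1]),np.arctan2(*(t[0]-t[1])[::-1]))
t=show("tray","wD",28,[(234,218),(540,219),(527,377),(247,377)]); print(np.linalg.norm(np.roll(t,-1,0)-t,axis=1))
show("lugtops","wD",16,[(254,232),(518,233),(510,358),(263,357)])
show("jarsA","wA",40,[(305,436),(391,431)]); show("jarsD","wD",40,[(703,326),(797,327)]); show("jarB","wB",40,[(60,297)])
```

```text
sockets [[686.1, 26.8], [692.4, -176.3], [588.5, -178.8], [583.5, 22.6]] mean [637.6 -76.5]
sides [203.2 104.  201.4 102.7]  yaw (y' axis) [np.float64(1.6019), np.float64(1.5957), np.float64(0.041), np.float64(0.0237)]
tier floor-wall corners z22 [[698.5, 36.0], [702.9, -189.1]] mean [700.7 -76.5]
bar [[669.8, -74.5], [610.9, -77.6]] mean [640.4 -76. ]
58.96730726471629 0.05214313000734857
flaskrims [[645.7, -12.2], [647.8, -141.6]] mean [646.8 -76.9]
stop [[473.4, -295.6], [492.1, -363.3]] mean [ 482.7 -329.5]
70.16189031033183 1.8409244640573923
stand [[489.1, -261.6], [520.4, -384.3], [473.0, -397.8], [441.2, -273.6]] mean [ 480.9 -329.3]
traybar [[493.2, 375.0], [492.9, 273.5]] mean [493.1 324.3]
101.4536930938808 1.5686004226487296
tray [[556.8, 437.9], [555.5, 210.1], [427.7, 211.0], [428.2, 438.8]] mean [492.1 324.5]
[227.80103657 127.80750537 227.79665509 128.50507058]
lugtops [[544.6, 427.2], [543.4, 222.9], [439.4, 222.8], [440.8, 427.9]] mean [492.  325.2]
jarsA [[474.1, 8.1], [479.1, -73.6]] mean [476.6 -32.7]
jarsD [[475.3, 82.7], [474.3, 10.6]] mean [474.8  46.6]
jarB [[477.9, -74.8]] mean [477.9 -74.8]
```

The measurements fit the given sizes: sockets 203×104, tray bar 101, stoppers 70 apart (72 nominal). Lifting the can comes first.

```bash
cat >> h.py <<'E'
def line(p,v=150,f=None,o=None): return env.servo_line(list(map(float,p)),o,v,f)
def st(m=""): print(m,"pos",np.round(env.get_position(),1),"w",round(float(env.get_width()),1),"F",np.round(env.get_force(),1),"t",round(env.get_t(),1),flush=True)
E
python3 - <<'E'
from h import *
o=ori(.045-np.pi/2)
env.goto([639,-76,230],o); line([639,-76,119],120); st("down"); env.grip(0); st("grip")
line([639,-76,125],30); st("lifted"); line([639,-76,265],150); st()
line([600,-290,265],200); env.dwell(.3); st("over")
line([600,-290,105],150); r=line([600,-290,80],20,3); st(f"contact {r}")
E
```

```text
down pos [639.6 -76.  119.8] w 85.5 F [0.6 0.9 0. ] t 8.0
grip pos [639.2 -75.9 119.2] w 10.8 F [-0.1  0.3  2.7] t 8.7
lifted pos [638.9 -76.1 125.1] w 10.7 F [-0.1 -0.1 -2.9] t 9.0
 pos [638.4 -75.9 263.9] w 10.7 F [-0.8 -0.5 -3.4] t 10.1
over pos [ 600.3 -289.3  265.1] w 10.9 F [ 0.4  0.9 -2.7] t 11.7
contact True pos [ 599.9 -289.8   89.1] w 10.8 F [-0.8  0.8  6.3] t 13.7
```

The can touched down at TCP z 89.1, and 89.2 was expected. Next are the stoppers. I'll grip each one twice, at right angles, to centre it.

```bash
cat >> h.py <<'E'
def stopper(s,f):
    a=.27
    env.goto([*s,140],ori(a-np.pi/2)); env.grip(50); line([*s,38],120); env.grip(0); env.grip(45); line([*s,80],120)
    env.goto([*s,80],ori(a)); line([*s,38],120); env.grip(0); st("stopper")
    line([*s,200],150); env.goto([*f,200],ori(.03-np.pi/2)); line([*f,105],150)
    r=line([*f,68],25,18); st(f"pushed {r}")
E
python3 - <<'E'
from h import *
env.grip(40); st("released"); line([600,-290,220],150)
stopper([473.4,-295.6],[635.6,-4.5])
E
```

```text
released pos [ 599.2 -289.6   88.1] w 40.2 F [ 0.5  0.2 -0.3] t 14.1
stopper pos [ 473.9 -295.8   38.9] w 18.2 F [-0.7  0.6  5.7] t 20.2
pushed True pos [635.6  -4.5  74. ] w 18.0 F [-2.3 -0.2  8.6] t 25.2
```

It stopped at z 74.0 and home is 73.9, so it's seated. I'll release it, do the second stopper and look.

Run:
```python
from h import *
env.grip(35); line([635.6,-4.5,190],150); st()
stopper([492.1,-363.3],[639.6,-148.5])
env.grip(35); line([639.6,-148.5,240],150); env.goto([660,-75,320],ori(-np.pi/2)); env.dwell(.2); cam("wrist","wE"); st()
```

```text
pos [635.   -4.5 189.1] w 35.0 F [ 0.6 -0.7 -1.2] t 26.4
stopper pos [ 492.3 -363.6   38.9] w 17.8 F [-1.8  0.6  6.4] t 32.4
pushed True pos [ 639.6 -148.5   73.9] w 18.4 F [-2.6  0.4  7.9] t 37.3
 pos [659.4 -76.3 318.8] w 34.7 F [ 0.3 -0.3 -0.8] t 39.6
```

View pics/wE.png

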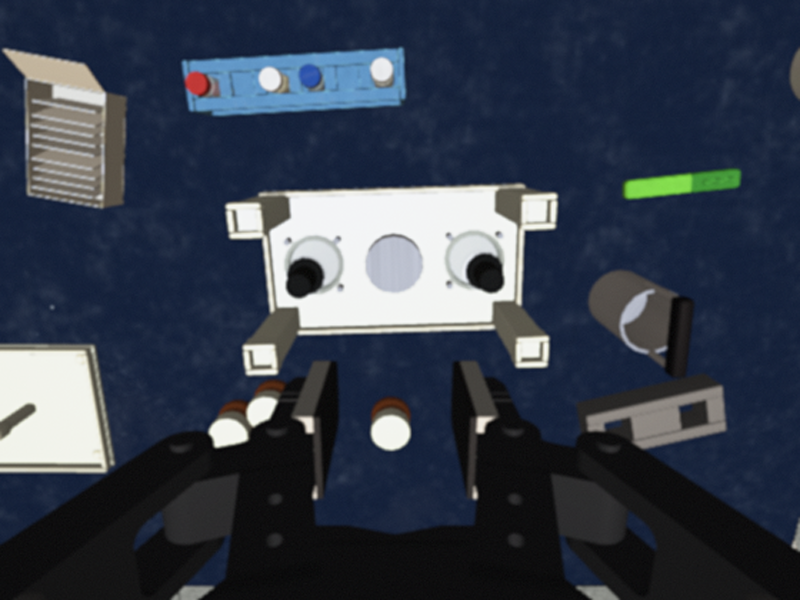

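Both stoppers stand in the flasks. The can is upright at about (640,320), clear of the tier. One jar was knocked and now sits at (266,405), next to the jar at (230,432). Next I'll survey the tier at the placing yaw, then grip and lift the tray and photograph it in the hand, so that camera bias cancels.

Run:
```python
from h import *
print("stoppers",[w("wE",p,102)[:2].round(1).tolist() for p in ((299,285),(488,278))],"pedestal",w("wE",(394,263),30)[:2].round(1))
env.goto([640,-130,340],ori(0.03)); env.grip(60); env.dwell(.2); cam("wrist","wF"); st()
env.goto([492.3,324.5,200],ori(-.002)); print(env.get_joint_positions()); line([492.3,324.5,42],120); st("at bar"); env.grip(0); st("gripped")
line([492.3,324.5,60],40); st("lift"); line([492.3,324.5,230],120); env.dwell(.4); cam("wrist","wG"); st("up"); print(env.get_wrist_torque())
```

```text
stoppers [[637.1, -6.2], [642.1, -145.9]] pedestal [638.6 -76.5]
 pos [ 640. -130.  340.] w 59.9 F [ 0.8 -0.7  0.3] t 41.6
[-0.20101751  0.55266623 -0.72522071  1.6967457   0.41364654  1.05112724
 -1.06575842]
at bar pos [492.7 324.8  42.7] w 59.9 F [ 0.3  0.1 -0.3] t 44.9
gripped pos [492.8 324.7  42.4] w 12.9 F [1.9 0.7 4.1] t 45.4
lift pos [492.3 324.4  60. ] w 13.1 F [ 1.   0.9 -2.5] t 46.0
up pos [492.3 324.5 230. ] w 13.2 F [-0.4 -0.4 -3.4] t 48.0
[ 0.03632001  0.02638342 -0.02690671]
```

View pics/wF.png

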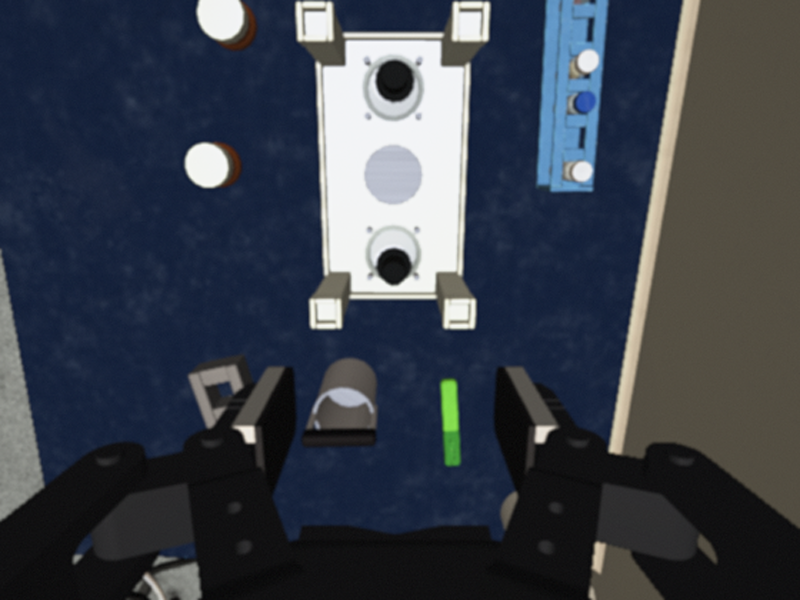

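View pics/wG.png

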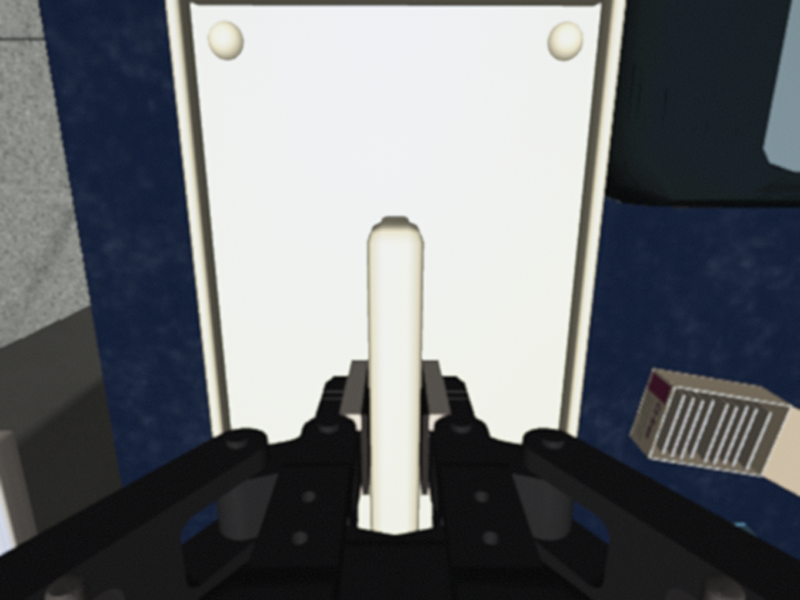

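wF shows the sockets at (316,22), (471,21), (459,312) and (326,312), and the pedestal at (393,174). wG shows the tray level in the hand, with lug tops at (226,40) and (565,40) and the bar end at (395,222).

Run:
```python
from h import *
a=np.array([w("wF",p,112)[:2] for p in ((471,21),(459,312),(326,312),(316,22))]); print(a.round(1).tolist(),a.mean(0).round(1),np.linalg.norm(np.roll(a,-1,0)-a,axis=1).round(1))
print("yaw",[np.arctan2(*(p-q)[::-1]).round(4) for p,q in ((a[0],a[1]),(a[3],a[2]))],[np.arctan2(*(p-q)[::-1]).round(4) for p,q in ((a[0],a[3]),(a[1],a[2]))])
print("ped",w("wF",(393,174),30).round(1))
for z in (204,206): b=np.array([w("wG",p,z)[:2] for p in ((226,40),(565,40))]); print("lugs",b.round(1).tolist(),b.mean(0).round(1),np.arctan2(*(b[1]-b[0])[::-1]).round(4))
print("barend",w("wG",(395,222),256.6)[:2].round(1), "centre then y-52")
c=np.load("pics/wG.npz"); print("cam",c["C"])
p=np.array([w("wG",p,203.6)[:2] for p in ((190,6),(603,4))]);print("inner corners",p.round(1))
print(Ro.from_rotvec(env.get_tcp_rot()).as_matrix().round(4))
im=cv2.imread("pics/wF.png"); cs=[cv2.resize(im[max(0,y-30):max(0,y-30)+60,x-30:x+30],(300,300),interpolation=cv2.INTER_CUBIC) for x,y in ((316,22),(471,21),(326,312),(459,312))]
cv2.imwrite("pics/wFc.png",np.vstack([np.hstack(cs[:2]),np.hstack(cs[2:])]))
```

```text
[[686.2, 27.4], [691.4, -175.3], [588.3, -178.3], [583.1, 23.7]] [637.2 -75.6] [202.8 103.1 202.1 103.2]
yaw [np.float64(1.5961), np.float64(1.5963)] [np.float64(0.0357), np.float64(0.0296)]
ped [637.1 -75.5  30. ]
lugs [[440.8, 427.6], [544.6, 427.4]] [492.7 427.5] -0.0021
lugs [[441.4, 427.2], [543.9, 427.0]] [492.7 427.1] -0.0021
barend [492.4 378.5] centre then y-52
cam [492.26304991 392.86833219 373.05542239]
inner corners [[430.7 437. ]
 [555.2 437.3]]
[[ 2.e-03  1.e+00 -1.e-04]
 [ 1.e+00 -2.e-03  0.e+00]
 [ 0.e+00 -1.e-04 -1.e+00]]
```

View pics/wFc.png

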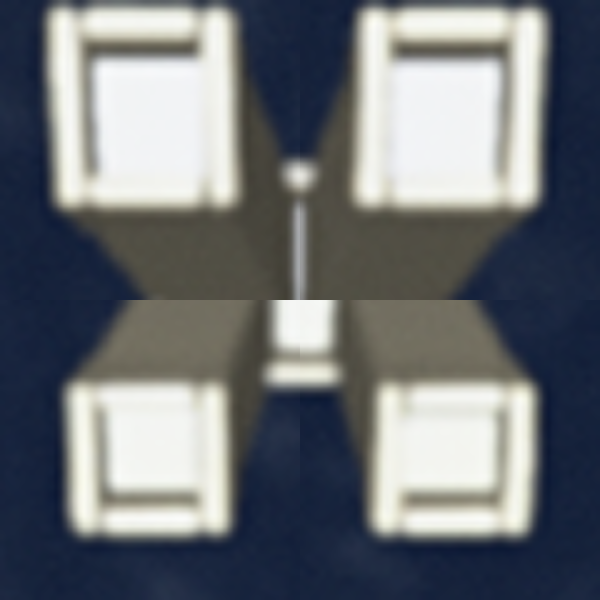

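Run:
```python
from h import *
T=[637.0,-76.9]; o=ori(.028)
line([*T,230],180,o=o); env.dwell(.4); line([*T,160],100); env.dwell(.3); st("above")
r=line([*T,141.5],12,10); st(f"{r}")
```

```text
above pos [637.2 -77.  160.5] w 13.1 F [ 0.1  0.2 -3.2] t 52.1
True pos [637.  -76.9 143.3] w 12.9 F [-0.1 -0.3  6.1] t 53.3
```

The tray is home at z 143.3, against 143.4 expected. I'll release it, check it and look at the jars.

Run:
```python
from h import *
env.grip(40); line([637,-76.9,240],120); st()
env.goto([525,10,290],ori(-np.pi/2)); env.dwell(.3); cam("wrist","wH"); st()
```

```text
pos [636.6 -77.1 239.2] w 40.0 F [-0.6 -0.2  0.3] t 54.7
 pos [525.1   9.9 289.8] w 39.8 F [ 0.3 -0.   0.1] t 56.4
```

View pics/wH.png

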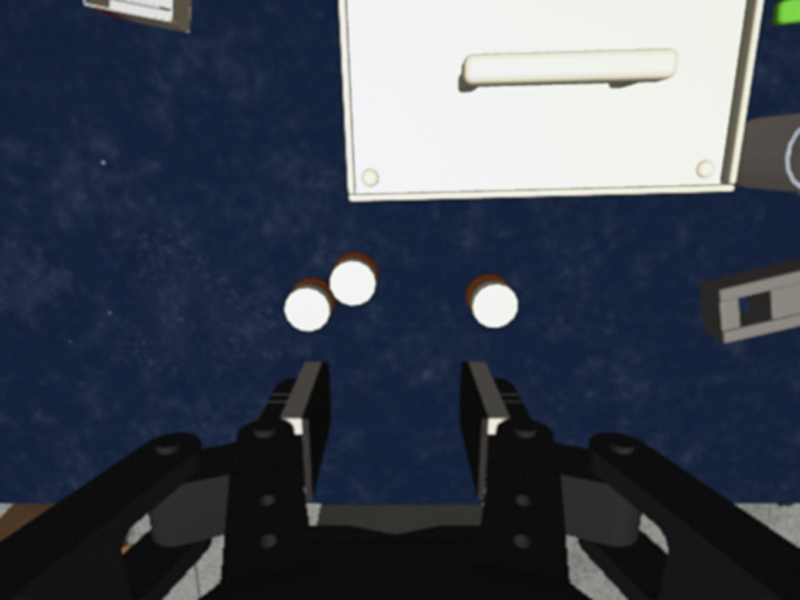

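wH shows the tray seated on the tier and three jars, with lids at (308,309), (353,282) and (495,304). The first two touch. I'll grip those across the line joining them.

```bash
cat >> h.py <<'E'
c0=np.array([637.2,-76.5]); ex=np.array([np.cos(.028),np.sin(.028)]); ey=np.array([-ex[1],ex[0]])
def jar(p,yaw,slot):
    q=c0+ex*slot[0]+ey*slot[1]
    env.goto([*p,130],ori(yaw)); env.grip(75); line([*p,8],120); env.grip(0); st("jar")
    line([*p,250],180); env.goto([*q,250],ori(.028-np.pi/2)); line([*q,140],150); r=line([*q,122],20,3); st(f"placed {r}")
    env.grip(54); line([*q,250],180); st("off")
E
python3 - <<'E'
from h import *
j=[w("wH",p,40)[:2] for p in ((308,309),(353,282),(495,304))]; print(np.round(j,1).tolist()); d=j[0]-j[1]; a=np.arctan2(d[1],d[0]); print(np.linalg.norm(d),a)
np.savez("j.npz",j=j,a=a)
jar(j[2],-np.pi/2,(-36,-52))
E
```

```text
[[474.6, 80.4], [497.3, 43.0], [478.8, -72.6]]
43.76593041419649 2.117554122472912
jar pos [479.1 -72.7   8.7] w 35.1 F [-2.5  0.   7.8] t 59.2
placed True pos [ 602.5 -129.5  125.4] w 35.7 F [-0.9 -0.1  6.2] t 62.9
off pos [ 602.1 -129.5  249. ] w 54.1 F [ 0.1 -0.   0.1] t 64.0
```

Run:
```python
from h import *
d=np.load("j.npz"); j=d["j"]; a=float(d["a"])-np.pi/2
jar(j[1],a,(-36,52)); jar(j[0],a,(36,0))
env.goto([570,0,340],ori(-np.pi/2)); env.dwell(.3); cam("wrist","wI"); cam("top","topI"); st()
```

```text
jar pos [497.6  42.9   8.7] w 35.4 F [-0.4 -1.   7.7] t 67.2
placed True pos [599.6 -25.5 125.4] w 35.6 F [-0.7  0.5  5.7] t 71.8
off pos [599.2 -25.6 249. ] w 54.3 F [-0.6 -0.2  0.5] t 73.0
jar pos [474.9  80.4   8.7] w 35.5 F [-1.2  0.1  8.5] t 76.2
placed True pos [673.1 -75.5 125.5] w 35.2 F [ 0.2 -0.4  6.7] t 80.7
off pos [672.6 -75.6 248.8] w 53.8 F [ 0.2 -0.  -0. ] t 81.8
 pos [ 5.702e+02 -3.000e-01  3.394e+02] w 54.1 F [-0.5 -0.9  1.1] t 82.9
```

View pics/wI.png

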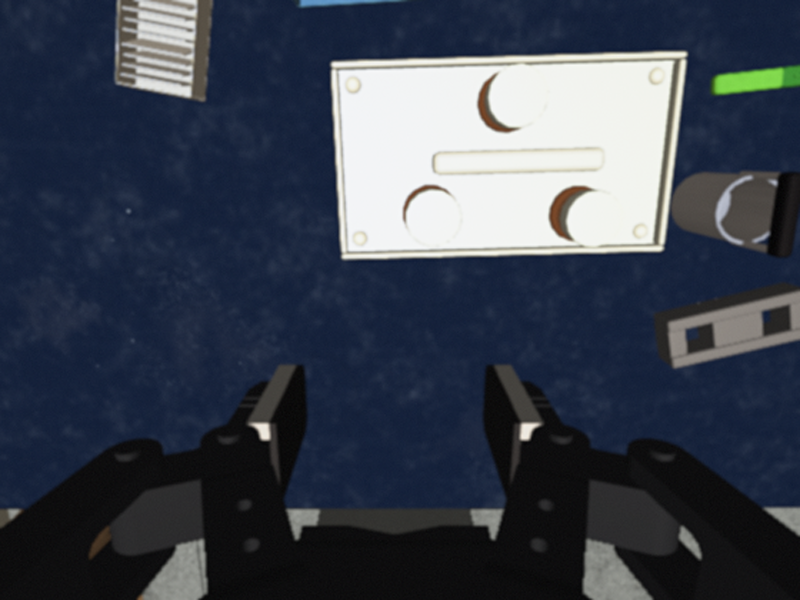

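View pics/topI.png

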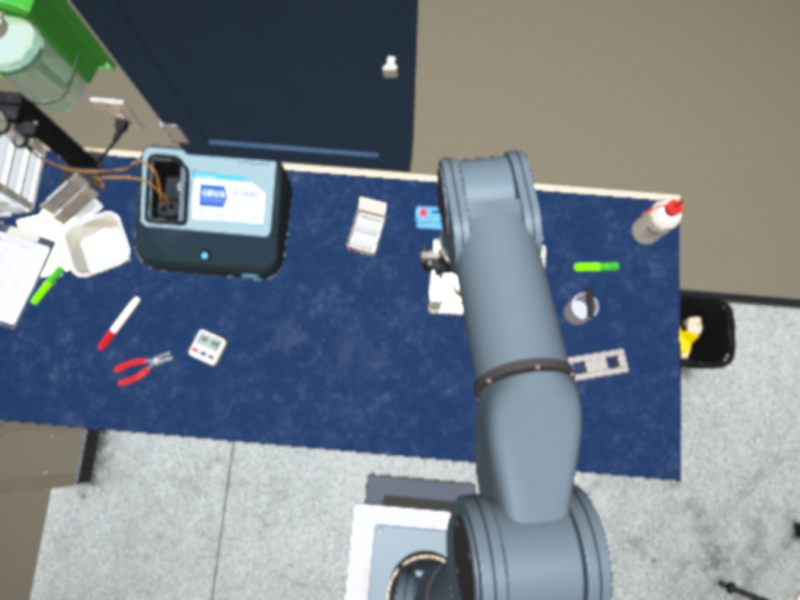

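The wrist view shows three upright jars in the seated tray. The top view shows no jars left on the worktop, the bystanders unmoved and the can standing at (580,308).

```bash
python3 -c "
from h import *
print(env.sign_off())"
```

```text
the job is handed in; nothing more can be done
None
```

The job is handed in: the can stands on the worktop, both flasks are stoppered, the upper tray is fully home on the lower tier, all three jars stand upright in it, and the timer, highlighter and carton are where they were.

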